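# Right the fallen ball foot and present its ball in the dish

## Task

One of the three ball feet on the rubber strip has fallen over and lost its ball: first stand it upright on its marked place in the row between or beside its neighbours and let go of it. Then pick up the steel dish by its black handle, without touching the ball, and turn it a quarter turn so that its spout points straight across the row at the empty foot, and finish still holding the dish level, close in front of that foot and touching none of the feet, a little higher than the foot's cup (dish bottom roughly 10 to 15 cm above the bench), with the loose ball kept in the middle of the dish all the way. Leave the other feet standing where they are and leave everything else on the bench alone.

Things in the scene. Friction and masses are not known exactly. Their poses are not given: they have to be found in the camera images.
- foot_empty_center (a point): middle of the EMPTY foot, the only one lying down and without a ball: a square aluminium foot with a dark base, 48 x 48 mm, 75 mm tall, round cup 28 mm wide in its top. Point on its axis, 37.5 mm above its underside; z points from underside to cup. At the start it lies on the strip, z level, pointing against the row's x (within 0.3 rad), its underside about over the row line at its own place.
- foot_empty: the same empty foot, 300 g; origin at the centre of its underside (at the start 27 mm above the bench). Its heavy base makes it rock upright by itself if it is let go leaning 30 degrees or less with a lower edge on the strip.
- foot_a_center (a point): middle of one standing neighbour, a square aluminium foot with a dark base, 48 x 48 mm, 75 mm tall, plus a steel ball whose top is at 88 mm; 37.5 mm above its underside; z up. Leave it as it stands.
- foot_b_center (a point): middle of the other standing neighbour, same as foot a. Leave it as it stands.
- foot_a: neighbour a; origin at the centre of its underside.
- foot_b: neighbour b; origin at the centre of its underside.
- strip_row (a point): middle of the row of feet, on top of the fixed black rubber strip (130 x 320 x 3 mm, top 3 mm above the bench). y runs along the row, x across it, away from the robot; z up. Three marked 60 mm squares lie on the row at y = -100, 0 and +100 mm: two hold the neighbours, the third is the empty foot's. The strip reaches 35 mm beyond the row in +x, 95 mm in -x.
- strip: the fixed rubber strip; origin on its underside at its centre.
- dish_center (a point): middle of the round steel dish, 122 mm across, rim 19 mm high, standing on the bench. The inside slopes down at 10 degrees to this point, its lowest, 6 mm above the dish's underside. x points to the spout (an open channel 36 mm wide, its end 79 mm from the middle, its sides 24 mm high), -x to the handle; z up. At the start x points about along the row's +y (within 0.4 rad).
- dish: the same dish, 140 g; origin at the centre of its underside, same axes.
- dish_handle (a point): grip point of the dish's handle, an upright black plate 12 mm thick along the dish's x, 44 mm along its y, from 8 to 66 mm above the dish's underside. On its middle plane, 48 mm above the underside, 85 mm from the dish's middle opposite the spout; axes as the dish. Between the rim and the plate is an 18 mm gap with only a neck 14 mm high.
- ball_center (a point): centre of the loose steel ball, 25 mm across, 64 g, lying in the middle of the dish, 12.7 mm above the dish's middle point.
- ball: the same ball (its axes turn as it rolls).
- adapter: black power adapter 110 x 50 x 34 mm lying flat. Bystander, loose; origin on its underside.
- hub: flat white network hub 100 x 150 x 28 mm. Bystander, loose; origin on its underside.
- driver: screwdriver lying flat. Bystander, loose; origin on its underside.
- pot: grey open pot, 64 mm across, 45 mm tall, behind the row. Bystander, loose; origin on its underside.
- tape: black tape ring, 90 mm across, 20 mm tall. Bystander, loose; origin on its underside.
- carton: cardboard carton 70 x 110 x 50 mm. Bystander, loose; origin on its underside.
- plug: white mains plug block 60 x 45 x 30 mm. Bystander, loose; origin on its underside.
Not all that is in view belongs to the job. What is shaped like the foot_empty but green or orange is not meant.

How it is judged (in metres and radians):
On the way, in this order (a step that is already met when the one before it is completed fails the run):
1. the fallen foot stands upright on its place in the row, let go, while the dish is still on the bench (angle between foot_empty_center's own z axis and vertical below 0.1 rad and z of foot_empty_center in the frame of strip_row between 0.03 and 0.045 m and x of foot_empty_center in the frame of strip_row between -0.02 and 0.02 m and y of foot_empty_center in the frame of strip_row between -0.122 and 0.122 m and horizontal distance between foot_empty_center and foot_a_center above 0.075 m and horizontal distance between foot_empty_center and foot_b_center above 0.075 m and contact force between the fingers and foot_empty below 0.2 N and height (world z) of dish_center below 0.02 m), for 0.2 s.
2. the dish is lifted by its handle with the ball in it (height (world z) of dish_center above 0.04 m and horizontal distance between ball_center and dish_center below 0.03 m and contact force between the fingers and dish above 1 N), for 0.2 s.
At the end, for the whole second after the job is handed in: Foot upright (0.1 rad), within 20 mm of the row line, 75 mm or more from its neighbours. Dish gripped, touching no foot: middle 85-180 mm up, tilt under 0.09 rad, spout within 0.2 rad of straight across the row, foot 80-200 mm ahead and within 30 mm sideways. Ball within 12 mm of its middle (angle between foot_empty_center's own z axis and vertical below 0.1 rad and z of foot_empty_center in the frame of strip_row between 0.03 and 0.045 m and x of foot_empty_center in the frame of strip_row between -0.02 and 0.02 m and y of foot_empty_center in the frame of strip_row between -0.122 and 0.122 m and horizontal distance between foot_empty_center and foot_a_center above 0.075 m and horizontal distance between foot_empty_center and foot_b_center above 0.075 m and height (world z) of dish_center between 0.085 and 0.18 m and angle between dish_center's own z axis and vertical below 0.09 rad and horizontal distance between ball_center and dish_center below 0.012 m and z of ball_center in the frame of dish_center between 0.005 and 0.02 m and angle between the x axis of dish_center and the x axis of strip_row, either way round below 0.2 rad and x of foot_empty_center in the frame of dish_center between 0.08 and 0.2 m and y of foot_empty_center in the frame of dish_center between -0.03 and 0.03 m and contact force between the fingers and dish above 1 N and contact force between the fingers and foot_empty below 0.2 N and contact force between dish and foot_empty below 0.1 N and contact force between dish and foot_a below 0.1 N and contact force between dish and foot_b below 0.1 N and contact force between dish and strip below 0.1 N); the arm keeps its last pose, push and grip.
It fails at once if the ball ran away from the middle of the dish (more than 35 mm) (horizontal distance between ball_center and dish_center above 0.035 m).
It fails at once if the ball was touched by the gripper (contact force between the fingers and ball above 0.3 N).
It fails at once if a standing foot was shifted by more than 15 mm or tipped (distance of any of foot_a_center, foot_b_center from where it was at the start of the episode above 0.015 m or angle between any of foot_a_center, foot_b_center's own z axis and vertical above 0.3 rad).
It fails at once if another thing on the bench was shifted by more than 30 mm (distance of any of adapter, hub, driver, pot, tape, carton, plug from where it was at the start of the episode above 0.03 m).
It also fails if it takes over 72 s, if anything falls off the work surface, if the arm or the gripper's body presses on something with over 40 N, if the wrist force passes 120 N, or if a joint passes its speed limit or range.

## Robot

A 6-joint arm with a two-finger parallel gripper is mounted at the origin on the work surface. World frame = base frame: x ahead of the robot, y to its left, z up, the work surface at z = 0. Lengths are in m, angles in degrees, forces in N, time in s.
With the tool pointing down it reaches from about 0.325 to 0.75 m from the base axis. Payload 7.6 kg.
Tool frame: the origin (TCP) lies between the finger pads; the fingertips stand 14 mm ahead of it and the grasp point (between the pads) lies 5 mm behind it (env.tip_reach is the distance from the TCP to the fingertips, in m); z points along the fingers, y is the direction in which the jaws open and shut (so a half turn about z gives the same grasp; the last joint's range is limited). The gripper opens to 85 mm and grips with 20 to 120 N. Pads are 22 mm wide; open, the fingers measure 114 mm over their backs; the gripper's body (76 mm by 85 mm) begins 54 mm behind the grasp point. The pads swing forward as they close: fully open they stand 13 mm farther back than shut.
Start: joints at [-73.814, 2.991, 80.254, -0, 96.75, -4.028], TCP at [0.181, -0.493, 0.215] pointing down, gripper open.
Joint ranges: [-166.34, 166.34], [-52.06, 124.39], [6.96, 135.62], [-60.46, 240.46], [14.63, 156.25], [-167.68, 167.68]. Speed limits (degrees/s): [147.25, 147.25, 172.46, 180, 180, 180].

## Interface

Orientations are given as [roll, pitch, yaw] about the fixed x, y, z axes, in that order (R = Rz(yaw) Ry(pitch) Rx(roll)).
In Python, from rig import env gives the robot as it stands.
- The arm moves only by the shell command python3 -m pendant 'ROWS' [FORCE]. ROWS is JSON, a list of rows, each an object with "linear": the shift along the world's x, y, z in mm, a list of three; "rotation": the turn, a rotation vector about the world's x, y, z in rad, a list of three; "grip": the gripper's target within -1 to 1 (fully open at 1, half-way at 0, shut at -1). In form: [{"linear": [x, y, z], "rotation": [wx, wy, wz], "grip": grip}, ...]. A call has 1 to 10 rows; each row shifts and turns the commanded pose from where the row before left it; what a row does not reach is not made up. A row lasts 1/12 s, in which the tool goes at most 41.7 mm and 7.16 degrees, less where a joint would pass 70% of its speed; a pose out of reach is approached as far as the arm can. A call with a gripper value outside its range is refused whole. The fingers move at their own pace and stop on an object; FORCE is the grip in N (left out, the last holds). Time passes only in rows, so rows that do not move let the fingers close. It gives the time, the measured TCP pose, the force and the opening at its end, in the units of the state.
- env.observe(): the state, without advancing time (a new reading comes with each control period).
- env.grab_frame(name): name is "scene" or "top" or "wrist"; returns a dict with "image" (384x512x3 uint8, blue, green, red), "camera_matrix" (3x3 intrinsics, pixels), "rvec" (rotation vector, rad) and "tvec" (3), from world to camera coordinates, as OpenCV has them; the wrist camera has in their place "mount" (4x4, takes a point from camera to tool coordinates, whose origin is the TCP and whose axes are the flange's). Camera axes: x right, y down, z forward; pixel columns grow to the right and rows downward; lengths in m; the calibration is good to about 2 mm. A picture is of the moment at which its call begins: read the wrist's pose just before it. There is no depth.
- env.sign_off(): hands the job in, once; it reports no verdict.
The state is a dict: "time": time; "joint_pos": joint angles; "dq": joint speeds; "joint_efforts": joint torques, N m; "ee_pos": TCP position; "ee_rot": TCP orientation; "force": force on the tool from outside, world axes, zero at the start; "ft_torque": the same for the moment, N m; "finger_gap": finger opening in m.
Only numpy, scipy, OpenCV 4.12 (cv2) and the standard library are available. Lean on these libraries where they do the work, as an engineer would, in place of code of your own. Each camera call takes 0.05 s, during which the arm holds its last target.

## Working session

There is one attempt and no reset: what is moved stays moved. The work goes in short steps, Python scripts to look and compute and a shell command to move; the robot and the scene stay as the last step left them, time stands still between calls to the robot, and variables do not carry over. Pictures are saved under pics/ and viewed, and the job is handed in when it is done.

```bash
ls; mkdir -p pics; python3 - <<'E'
from rig import env
import cv2
print(env.observe(), env.tip_reach)
for n in ("scene","top","wrist"):
    f=env.grab_frame(n); cv2.imwrite(f"pics/{n}0.png",f["image"])
    print(n,{k:v for k,v in f.items() if k!="image"})
E
```

```text
pics
{'time': 0.0, 'joint_pos': array([-7.38126896e+01,  3.02744582e+00,  8.03143604e+01,  2.52822849e-03,
        9.67504940e+01, -4.02702603e+00]), 'dq': array([-0.02672557, -0.07761516, -0.02014302, -0.11487367,  0.02416825,
        0.0805618 ]), 'joint_efforts': array([-4.51962833e-04, -3.81665146e+01, -3.60185874e+01, -1.18242965e-04,
        6.23537941e-03,  2.56313251e-05]), 'ee_pos': array([ 0.18135171, -0.49232332,  0.21435857]), 'ee_rot': array([-1.79908104e+02, -8.98694586e-03,  2.02146244e+01]), 'force': array([-0.2007246 ,  0.08995402, -0.35457046]), 'ft_torque': array([ 0.00467691,  0.01452446, -0.01024463]), 'finger_gap': 0.08540912772868402} 0.014
scene {'camera_matrix': array([[443.51957559,   0.        , 249.38921049],
       [  0.        , 443.51957559, 192.37486026],
       [  0.        ,   0.        ,   1.        ]]), 'rvec': array([ 2.33100281,  0.63310555, -0.25705166]), 'tvec': array([-0.44065389, -0.17638581,  1.67441976])}
top {'camera_matrix': array([[445.00958299,   0.        , 254.64383418],
       [  0.        , 445.00958299, 193.27709654],
       [  0.        ,   0.        ,   1.        ]]), 'rvec': array([ 2.19273092, -2.16973501,  0.12524079]), 'tvec': array([-0.04159543,  0.54636531,  1.30197823])}
wrist {'camera_matrix': array([[337.37784898,   0.        , 254.91320959],
       [  0.        , 337.37784898, 191.19645762],
       [  0.        ,   0.        ,   1.        ]]), 'mount': array([[ 7.46943490e-04, -9.55689404e-01, -2.94375958e-01,
         7.56610634e-02],
       [ 9.99999064e-01,  1.05120857e-03, -8.75363938e-04,
         1.89174402e-04],
       [ 1.14602657e-03, -2.94375029e-01,  9.55689295e-01,
        -1.59005555e-01],
       [ 0.00000000e+00,  0.00000000e+00,  0.00000000e+00,
         1.00000000e+00]])}
```

View pics/scene0.png

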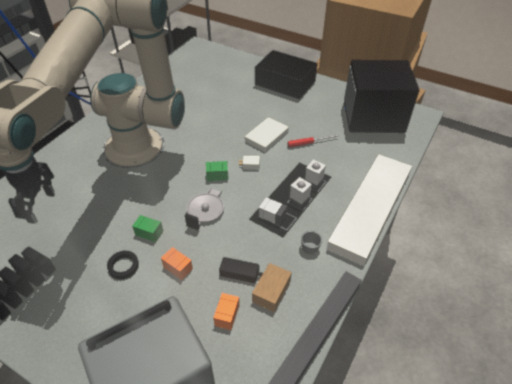

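View pics/top0.png

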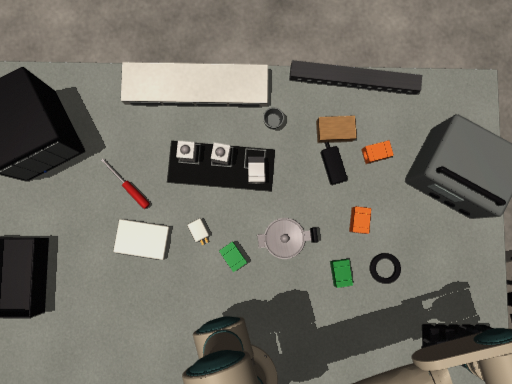

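View pics/wrist0.png

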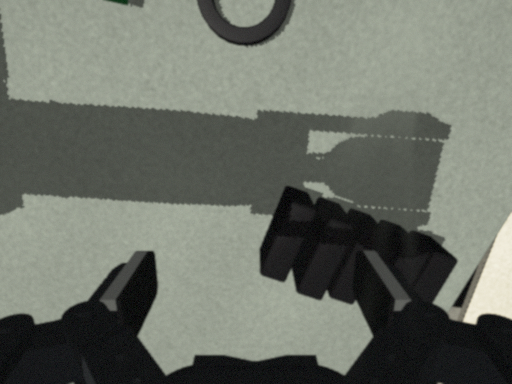

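The top view (up = +x, left = +y) shows the standing feet at about (187,150) and (221,152), and the fallen foot at (257,168). The dish is at (284,238) with its spout to the left and its handle at (315,235). Next I'll measure them.

```bash
cat > h.py <<'E'
from rig import env
import cv2, numpy as np
from scipy.spatial.transform import Rotation as Ro
def cam(n):
    o=env.observe(); f=env.grab_frame(n); K=f["camera_matrix"]
    if "mount" in f:
        T=np.eye(4); T[:3,:3]=Ro.from_euler("xyz",o["ee_rot"],degrees=True).as_matrix(); T[:3,3]=o["ee_pos"]
        C=T@f["mount"]; return f["image"],K,C[:3,:3],C[:3,3]
    R=cv2.Rodrigues(f["rvec"])[0]; return f["image"],K,R.T,-R.T@f["tvec"]
def ray(c,uv):
    d=c[2]@np.linalg.inv(c[1])@np.array([uv[0],uv[1],1.]); return c[3],d/np.linalg.norm(d)
def onplane(c,uv,z):
    p,d=ray(c,uv); return p+d*(z-p[2])/d[2]
def proj(c,P):
    q=c[2].T@(np.asarray(P)-c[3]); q=c[1]@q; return q[:2]/q[2]
E
python3 - <<'E'
from h import *
c=cam("top"); im=c[0]
crop=im[125:275,150:350]; cv2.imwrite("pics/topc.png",cv2.resize(crop,None,fx=4,fy=4,interpolation=cv2.INTER_CUBIC))
c2=cam("scene"); cv2.imwrite("pics/scc.png",cv2.resize(c2[0][140:260,170:350],None,fx=4.4,fy=4.4,interpolation=cv2.INTER_CUBIC))
g=cv2.cvtColor(im,cv2.COLOR_BGR2HSV)
m=(g[...,2]<45).astype(np.uint8); m[:130]=0;m[200:]=0;m[:,:155]=0;m[:,285:]=0
cs=cv2.findContours(m,0,2)[0]; k=max(cs,key=cv2.contourArea); r=cv2.minAreaRect(cv2.convexHull(k)); print("strip",r)
B=np.array([onplane(c,p,.003) for p in cv2.boxPoints(r)]); print(B.round(4), np.linalg.norm(np.diff(B,axis=0),axis=1))
print("campos",c[3],c2[3])
E
```

```text
strip ((221.01136779785156, 165.29730224609375), (104.47479248046875, 41.376644134521484), 4.939215660095215)
[[ 0.5822  0.2295  0.003 ]
 [ 0.7094  0.2222  0.003 ]
 [ 0.6858 -0.097   0.003 ]
 [ 0.5584 -0.0868  0.003 ]] [0.12744945 0.32009546 0.12776927]
campos [ 0.41962009 -0.01132842  1.348771  ] [ 1.02869991 -0.85761945  1.11141114]
```

View pics/topc.png

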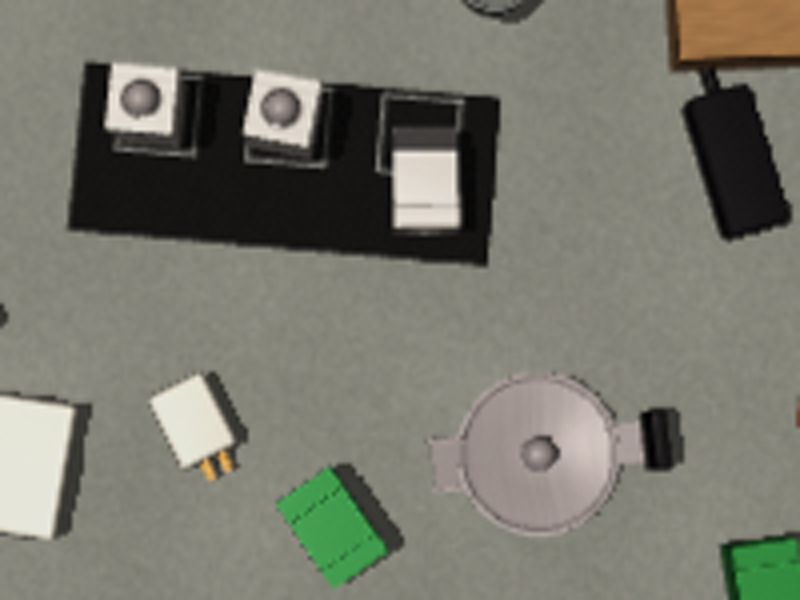

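View pics/scc.png

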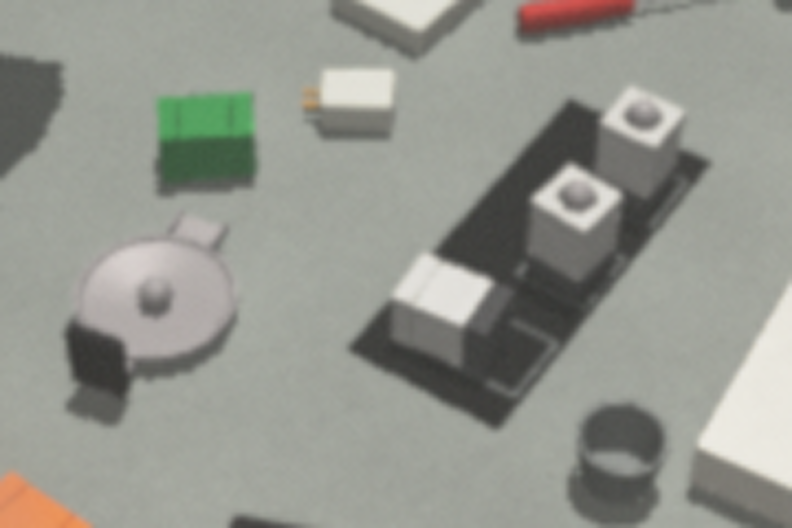

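The crops agree. The fallen foot's light body is at crop (393–460, 150–228) with its dark base at the top (126–150), and the empty square is at about (385–463, 92–172). The dish is level on the bench, with the ball at crop (540,452) and the handle at (660,438).

```bash
cat > m.py <<'E'
from h import *
from scipy.spatial.transform import Rotation as Ro
c=cam("top"); s=cam("scene"); im=c[0]
cr=lambda u,v:(150+(u+.5)/4-.5,125+(v+.5)/4-.5)
yaw=-4.25; a=np.radians(yaw); X=np.array([np.cos(a),np.sin(a)]);Y=np.array([-X[1],X[0]])
# feet balls (circle in top crop), ball centre z=.003+.088-.0125
for u,v in((140,97),(281,106)):
    print("nb",onplane(c,cr(u,v),.078).round(4))
print("fallen top face corners @z=.051")
for u,v in((393,150),(460,150),(461,229),(393,227),(392,126),(458,128)):
    print(onplane(c,cr(u,v),.051).round(4))
print("square",[onplane(c,cr(u,v),.003).round(4) for u,v in((383,93),(464,98),(378,170))])
# light dish mask
print("ball",onplane(c,cr(540,452),.0187).round(4))
print("handle top",[onplane(c,cr(u,v),.066).round(4) for u,v in((643,411),(675,408),(681,468),(648,470))])
hsv=cv2.cvtColor(im,cv2.COLOR_BGR2HSV)
E
python3 m.py
python3 - <<'E'
from h import *
c=cam("top"); im=c[0]
# plate-coloured fallen foot: bright low-sat in ROI
m=(im.min(2)>150).astype(np.uint8); 
r=m*0; r[150:190,240:275]=m[150:190,240:275]
k=max(cv2.findContours(r,0,2)[0],key=cv2.contourArea); R=cv2.minAreaRect(k); print(R)
print(np.array([onplane(c,p,.051) for p in cv2.boxPoints(R)]).round(4))
b=im.astype(int); m=((b[...,2]-b[...,1])>2).astype(np.uint8); 
print(im[238,270],im[230,350],im[205,284])
r=m*0; r[210:265,250:310]=m[210:265,250:310]; r=cv2.morphologyEx(r,2,np.ones((3,3),np.uint8))
k=max(cv2.findContours(r,0,2)[0],key=cv2.contourArea); print(cv2.boundingRect(k),cv2.minEnclosingCircle(k),cv2.contourArea(k))
cv2.imwrite("pics/mask.png",r*255)
E
```

```text
nb [0.6683 0.1686 0.078 ]
nb [0.6631 0.0668 0.078 ]
fallen top face corners @z=.051
[ 0.6365 -0.0145  0.051 ]
[ 0.6371 -0.064   0.051 ]
[ 0.5784 -0.0651  0.051 ]
[ 0.5793 -0.0152  0.051 ]
[ 0.6544 -0.0136  0.051 ]
[ 0.6535 -0.0624  0.051 ]
square [array([ 0.6886, -0.0065,  0.003 ]), array([ 0.6856, -0.0687,  0.003 ]), array([ 0.6289, -0.0034,  0.003 ])]
ball [ 0.4159 -0.1266  0.0187]
handle top [array([ 0.4461, -0.1967,  0.066 ]), array([ 0.4485, -0.2198,  0.066 ]), array([ 0.4055, -0.224 ,  0.066 ]), array([ 0.4039, -0.2002,  0.066 ])]
((256.0, 172.0), (18.0, 16.0), 90.0)
[[ 0.6339 -0.0149  0.051 ]
 [ 0.6345 -0.0621  0.051 ]
 [ 0.581  -0.0625  0.051 ]
 [ 0.5804 -0.0155  0.051 ]]
[139 143 154] [18 44 99] [125 136 136]
(257, 217, 53, 42) ((283.38372802734375, 239.1511688232422), 26.881967544555664) 1456.0
```

The measurements hold together: the neighbours sit 102 mm apart, the foot face is about 49 x 75 mm, and handle to ball is about 85 mm. I'll start the approach to the fallen foot. The tool will tilt 45° forward so that I can roll the foot upright afterwards.

```bash
python3 -m pendant '[{"linear":[18,23,0],"rotation":[0,0,-0.037],"grip":1},{"linear":[18,23,0],"rotation":[0,0,-0.037],"grip":1},{"linear":[18,23,0],"rotation":[0,0,-0.037],"grip":1},{"linear":[18,23,0],"rotation":[0,0,-0.037],"grip":1},{"linear":[18,23,0],"rotation":[0,0,-0.037],"grip":1},{"linear":[18,23,0],"rotation":[0,0,-0.037],"grip":1},{"linear":[18,23,0],"rotation":[0,0,-0.037],"grip":1},{"linear":[18,23,0],"rotation":[0,0,-0.037],"grip":1},{"linear":[18,23,0],"rotation":[0,0,-0.037],"grip":1},{"linear":[18,23,0],"rotation":[0,0,-0.037],"grip":1}]' 80
python3 -m pendant '[{"linear":[18,22,-4],"rotation":[0,-0.0785,0],"grip":1},{"linear":[18,22,-4],"rotation":[0,-0.0785,0],"grip":1},{"linear":[18,22,-4],"rotation":[0,-0.0785,0],"grip":1},{"linear":[18,22,-4],"rotation":[0,-0.0785,0],"grip":1},{"linear":[18,22,-4],"rotation":[0,-0.0785,0],"grip":1},{"linear":[18,22,-4],"rotation":[0,-0.0785,0],"grip":1},{"linear":[18,22,-4],"rotation":[0,-0.0785,0],"grip":1},{"linear":[18,22,-4],"rotation":[0,-0.0785,0],"grip":1},{"linear":[18,22,-4],"rotation":[0,-0.0785,0],"grip":1},{"linear":[18,22,-4],"rotation":[0,-0.0785,0],"grip":1}]'
python3 -m pendant '[{"linear":[0,0,0],"rotation":[0,0,0],"grip":1}]'
python3 - <<'E'
from h import *
c=cam("wrist");cv2.imwrite("pics/w1.png",c[0])
o=env.observe();print(o["joint_pos"].round(1),o["ee_pos"],Ro.from_euler("xyz",o["ee_rot"],degrees=True).as_matrix().round(3))
E
```

```text
time: 1.23
ee_pos: [0.3621, -0.2614, 0.2154]
ee_rot: [180.0, -0.0, -1.1]
force: [0.1, -0.8, 0.0]
finger_gap: 0.0853
time: 2.07
ee_pos: [0.542, -0.0416, 0.1759]
ee_rot: [-179.0, -45.3, -1.4]
force: [-0.0, -1.0, -0.1]
finger_gap: 0.0852
time: 2.15
ee_pos: [0.5408, -0.0393, 0.1718]
ee_rot: [-178.9, -44.9, -1.3]
force: [-0.4, -0.1, -0.9]
finger_gap: 0.0853
[-13.5 -26.2 120.1  14.1  43.   70.8] [ 0.54057251 -0.0406235   0.1730423 ] [[ 0.71  -0.009  0.705]
 [-0.015 -1.     0.003]
 [ 0.704 -0.013 -0.71 ]]
```

View pics/w1.png

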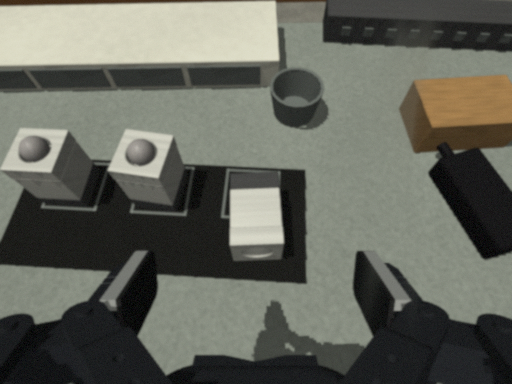

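The wrist view shows the fallen foot ahead: its top face spans (229–283, 174–246) and the cup end is at (256,253). The empty square is at about (224–280, 170–218), and the hand is nearly centred on the foot.

```bash
python3 - <<'E'
from h import *
c=cam("wrist")
cv2.imwrite("pics/w1c.png",cv2.resize(c[0][120:280,200:330],None,fx=4.5,fy=4.5,interpolation=cv2.INTER_CUBIC))
for uv in((230,174),(279,172),(281,188),(231,190),(283,246),(230,246)): print(onplane(c,uv,.051).round(4))
print("sq"); 
for uv in ((224,169),(281,171),(221,218)): print(onplane(c,uv,.003).round(4))
for uv in ((34,149),(140,152)): print("nb",onplane(c,uv,.078).round(4))
E
```

```text
[ 0.6531 -0.0149  0.051 ]
[ 0.6546 -0.0635  0.051 ]
[ 0.6366 -0.0647  0.051 ]
[ 0.6352 -0.0164  0.051 ]
[ 0.5782 -0.0639  0.051 ]
[ 0.5788 -0.0169  0.051 ]
sq
[ 0.6884 -0.0032  0.003 ]
[ 0.6846 -0.0694  0.003 ]
[ 0.6265 -0.0021  0.003 ]
nb [0.6676 0.1686 0.078 ]
nb [0.6624 0.0674 0.078 ]
```

View pics/w1c.png

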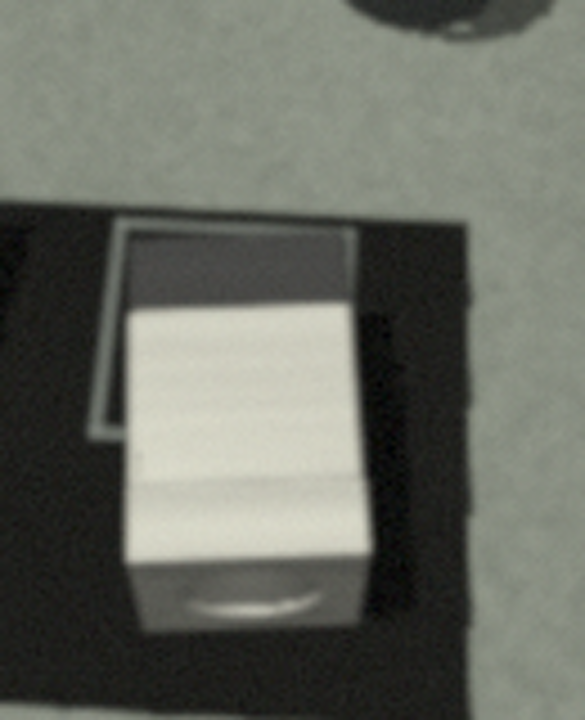

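The wrist and top measurements agree within 1–2 mm. I'll move in along the tool axis.

```bash
python3 -m pendant '[{"linear":[3,0,-25],"rotation":[0,0,0],"grip":1},{"linear":[3,0,-25],"rotation":[0,0,0],"grip":1},{"linear":[3,0,-24],"rotation":[0,0,0],"grip":1},{"linear":[10,0,-10],"rotation":[0,0,0],"grip":1},{"linear":[10,0,-10],"rotation":[0,0,0],"grip":1},{"linear":[10,0,-10],"rotation":[0,0,0],"grip":1},{"linear":[10,0,-10],"rotation":[0,0,0],"grip":1},{"linear":[10,0,-10],"rotation":[0,0,0],"grip":1},{"linear":[10,0,-10],"rotation":[0,0,0],"grip":1},{"linear":[0,0,0],"rotation":[0,0,0],"grip":1}]'
python3 -m pendant '[{"linear":[5,0,-5],"rotation":[0,0,0],"grip":1},{"linear":[4,0,-5],"rotation":[0,0,0],"grip":1},{"linear":[0,0,0],"rotation":[0,0,0],"grip":1},{"linear":[0,0,0],"rotation":[0,0,0],"grip":1}]'
python3 - <<'E'
from h import *
c=cam("wrist");cv2.imwrite("pics/w2.png",c[0])
o=env.observe();print(o["joint_pos"].round(1),o["ee_pos"])
E
```

```text
time: 3.08
ee_pos: [0.6111, -0.0439, 0.0402]
ee_rot: [-179.0, -44.8, -1.5]
force: [0.4, 0.1, 0.7]
finger_gap: 0.0853
time: 3.42
ee_pos: [0.6194, -0.0429, 0.0314]
ee_rot: [-179.0, -45.0, -1.4]
force: [0.8, 0.3, 0.7]
finger_gap: 0.0856
[-11.1   2.4 114.3  23.   20.4  61.4] [ 0.61941634 -0.04279512  0.03156298]
```

View pics/w2.png

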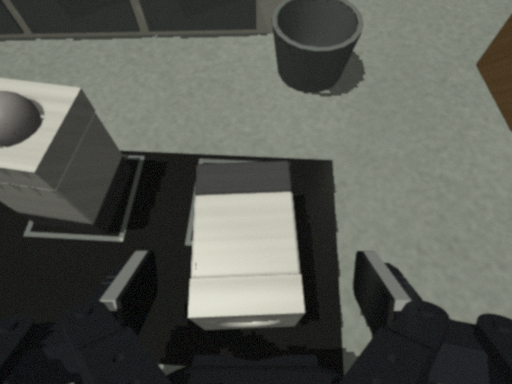

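The foot is between the jaws, with its middle near column 246 and the jaws' middle near 256, so I'll shift about 2 mm in +y and close.

```bash
python3 -m pendant '[{"linear":[0,2,-2],"rotation":[0,0,0],"grip":1},{"linear":[0,0,0],"rotation":[0,0,0],"grip":-1},{"linear":[0,0,0],"rotation":[0,0,0],"grip":-1},{"linear":[0,0,0],"rotation":[0,0,0],"grip":-1},{"linear":[0,0,0],"rotation":[0,0,0],"grip":-1},{"linear":[0,0,0],"rotation":[0,0,0],"grip":-1},{"linear":[0,0,0],"rotation":[0,0,0],"grip":-1},{"linear":[0,0,0],"rotation":[0,0,0],"grip":-1}]' 80
python3 - <<'E'
from h import *
c=cam("wrist");cv2.imwrite("pics/w3.png",c[0])
o=env.observe();print(o["joint_pos"].round(1),o["ee_pos"],o["force"])
E
```

```text
time: 4.13
ee_pos: [0.6197, -0.0407, 0.0299]
ee_rot: [-179.0, -45.0, -1.4]
force: [-4.8, -0.2, 5.5]
finger_gap: 0.0465
[-10.8   2.6 114.3  22.8  20.   61.7] [ 0.61972158 -0.04064521  0.02986228] [-5.43471472  0.90607756  5.92062779]
```

View pics/w3.png

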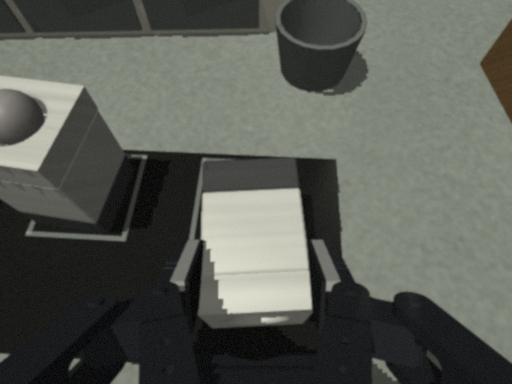

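Gripped with the opening at 46.5 mm. Now I'll lift and roll the foot upright about +y.

```bash
python3 -m pendant '[{"linear":[0,0,10],"rotation":[0,0,0],"grip":-1},{"linear":[0,0,20],"rotation":[0,0,0],"grip":-1},{"linear":[0,0,20],"rotation":[0,0,0],"grip":-1},{"linear":[0,0,20],"rotation":[0,0,0],"grip":-1},{"linear":[4,0,0],"rotation":[0,0.1,0],"grip":-1},{"linear":[4,0,0],"rotation":[0,0.1,0],"grip":-1},{"linear":[4,0,0],"rotation":[0,0.1,0],"grip":-1},{"linear":[4,0,0],"rotation":[0,0.1,0],"grip":-1},{"linear":[4,1,0],"rotation":[0,0.1,0],"grip":-1},{"linear":[0,0,0],"rotation":[0,0,0],"grip":-1}]'
python3 - <<'E'
from h import *
c=cam("wrist");cv2.imwrite("pics/w4.png",c[0])
o=env.observe();print(o["joint_pos"].round(1),o["ee_pos"],o["ee_rot"],o["force"])
E
```

```text
time: 5.02
ee_pos: [0.6411, -0.0397, 0.0985]
ee_rot: [-179.7, -16.0, -1.0]
force: [0.5, -0.9, -3.3]
finger_gap: 0.0465
[-7.9 12.9 84.3  2.4 66.7 82.5] [ 0.64024366 -0.03958584  0.09775629] [-179.70717929  -16.22615093   -1.003114  ] [-0.25898751  0.02041502 -3.81251296]
```

View pics/w4.png

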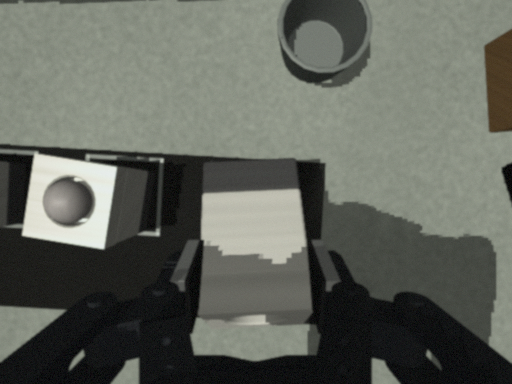

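The foot holds in the hand without slipping. I'll continue rolling it.

```bash
python3 -m pendant '[{"linear":[2,0,0],"rotation":[0,0.1,0],"grip":-1},{"linear":[2,0,0],"rotation":[0,0.1,0],"grip":-1},{"linear":[2,0,0],"rotation":[0,0.1,0],"grip":-1},{"linear":[2,1,0],"rotation":[0,0.1,0],"grip":-1},{"linear":[2,1,0],"rotation":[0,0.1,0],"grip":-1},{"linear":[2,1,0],"rotation":[0,0.1,0],"grip":-1},{"linear":[2,1,0],"rotation":[0,0.1,0],"grip":-1},{"linear":[2,0,0],"rotation":[0,0.1,0],"grip":-1},{"linear":[0,0,0],"rotation":[0,0.1,0],"grip":-1},{"linear":[0,0,0],"rotation":[0,0,0],"grip":-1}]'
python3 - <<'E'
from h import *
c=cam("wrist");cv2.imwrite("pics/w5.png",c[0])
o=env.observe();print(o["joint_pos"].round(1),o["ee_pos"],o["ee_rot"],o["force"])
c=cam("scene");cv2.imwrite("pics/s5.png",cv2.resize(c[0][100:260,200:400],None,fx=4,fy=3.7))
E
```

```text
time: 5.9
ee_pos: [0.6547, -0.0357, 0.0866]
ee_rot: [179.4, 35.8, -1.1]
force: [0.2, 0.4, -9.2]
finger_gap: 0.0462
[ -5.1  64.9  15.9  -4.  134.4  84. ] [ 0.65482656 -0.03578283  0.08915231] [179.39792303  35.37001346  -1.11550561] [ 0.14505682  0.51282809 -4.57571403]
```

View pics/s5.png

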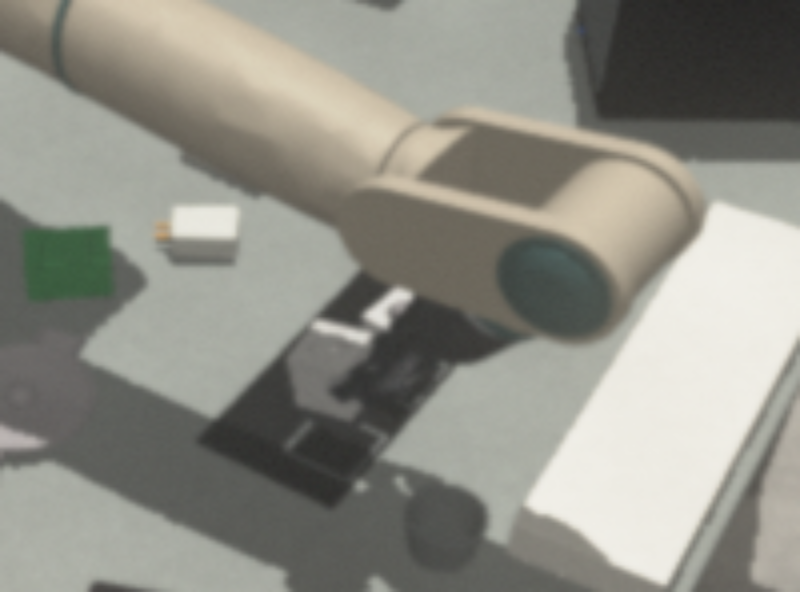

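The foot now leans about 10° towards the robot, and joint 3 is near its limit. That is enough lean for the foot to rock upright by itself. I'll lower it in steps.

```bash
python3 -m pendant '[{"linear":[-1,0,-10],"rotation":[0,0,0],"grip":-1},{"linear":[-1,0,-10],"rotation":[0,0,0],"grip":-1},{"linear":[0,0,-10],"rotation":[0,0,0],"grip":-1},{"linear":[0,0,-8],"rotation":[0,0,0],"grip":-1},{"linear":[0,0,-3],"rotation":[0,0,0],"grip":-1},{"linear":[0,0,0],"rotation":[0,0,0],"grip":-1},{"linear":[0,0,0],"rotation":[0,0,0],"grip":-1}]'
python3 - <<'E'
from h import *
c=cam("wrist");cv2.imwrite("pics/w6.png",c[0])
o=env.observe();print(o["joint_pos"].round(1),o["ee_pos"],o["ee_rot"],o["force"])
E
```

```text
time: 6.58
ee_pos: [0.6536, -0.0358, 0.0586]
ee_rot: [179.3, 34.8, -1.2]
force: [-0.4, 0.5, -3.3]
finger_gap: 0.0459
[ -5.   64.5  19.8  -3.8 130.4  84.4] [ 0.65376191 -0.03574454  0.05879498] [179.29957089  34.78306951  -1.19782591] [-0.57308779  0.01790232 -2.24639567]
```

View pics/w6.png

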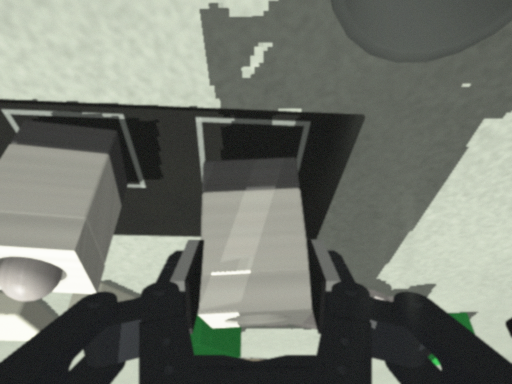

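The foot is over its marked square, whose far edge runs (197–308, 118), and the sideways fit is good. There are about 17 mm left to lower.

```bash
python3 -m pendant '[{"linear":[0,0,-6],"rotation":[0,0,0],"grip":-1},{"linear":[0,0,-5],"rotation":[0,0,0],"grip":-1},{"linear":[0,0,-3],"rotation":[0,0,0],"grip":-1},{"linear":[0,0,0],"rotation":[0,0,0],"grip":-1},{"linear":[0,0,0],"rotation":[0,0,0],"grip":-1}]'
python3 -m pendant '[{"linear":[0,0,-2],"rotation":[0,0,0],"grip":-1},{"linear":[0,0,0],"rotation":[0,0,0],"grip":-1}]'
```

```text
time: 7.05
ee_pos: [0.6537, -0.0357, 0.0443]
ee_rot: [179.3, 34.8, -1.2]
force: [0.2, -0.2, -1.6]
finger_gap: 0.046
time: 7.22
ee_pos: [0.6541, -0.0357, 0.0439]
ee_rot: [179.3, 34.7, -1.2]
force: [1.9, 0.5, 4.8]
finger_gap: 0.0459
```

Contact at about 5–7 N, with the lower edge on the strip. I'll release.

```bash
python3 -m pendant '[{"linear":[0,0,0],"rotation":[0,0,0],"grip":0.2},{"linear":[0,0,0],"rotation":[0,0,0],"grip":0.4},{"linear":[0,0,0],"rotation":[0,0,0],"grip":0.6},{"linear":[0,0,0],"rotation":[0,0,0],"grip":0.6},{"linear":[0,0,0],"rotation":[0,0,0],"grip":0.6},{"linear":[0,0,0],"rotation":[0,0,0],"grip":0.6}]'
python3 - <<'E'
from h import *
c=cam("wrist");cv2.imwrite("pics/w7.png",c[0])
o=env.observe();print(o["joint_pos"].round(1),o["ee_pos"],o["ee_rot"],o["force"])
E
```

```text
time: 7.72
ee_pos: [0.6535, -0.0358, 0.0421]
ee_rot: [179.3, 34.9, -1.2]
force: [0.8, 0.6, 0.3]
finger_gap: 0.0684
[ -5.1  65.1  20.6  -3.7 128.9  84.5] [ 0.65354133 -0.03576106  0.04210804] [179.30614829  34.85222008  -1.19717113] [0.92086923 0.2223358  0.52626024]
```

View pics/w7.png

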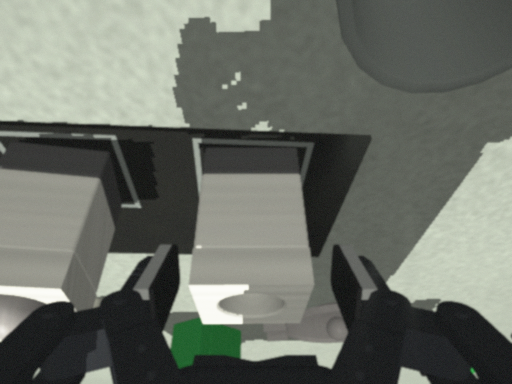

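The foot has rocked upright and stands alike with its neighbour: cup at (251,303), fingers clear at 180 and 332. I'll retreat upward while levelling the tool.

```bash
python3 -m pendant '[{"linear":[0,0,10],"rotation":[0,0,0],"grip":0.6},{"linear":[0,0,12],"rotation":[0,0,0],"grip":0.6},{"linear":[0,0,15],"rotation":[0,-0.04,0],"grip":0.6},{"linear":[0,0,18],"rotation":[0,-0.06,0],"grip":0.6},{"linear":[0,0,20],"rotation":[0,-0.08,0],"grip":0.6},{"linear":[0,0,20],"rotation":[0,-0.08,0],"grip":0.6},{"linear":[0,0,20],"rotation":[0,-0.08,0],"grip":0.6},{"linear":[-10,0,20],"rotation":[0,-0.09,0],"grip":0.6},{"linear":[-20,0,20],"rotation":[0,-0.09,0],"grip":0.6},{"linear":[-20,0,10],"rotation":[0,-0.09,0],"grip":0.6}]'
python3 -m pendant '[{"linear":[-30,-20,10],"rotation":[0,0,0],"grip":1},{"linear":[-30,-20,10],"rotation":[0,0,0],"grip":1},{"linear":[-30,-20,5],"rotation":[0,0,0.1],"grip":1},{"linear":[-30,-20,0],"rotation":[0,0,0.1],"grip":1},{"linear":[-30,-20,0],"rotation":[0,0,0.1],"grip":1},{"linear":[-10,-20,0],"rotation":[0,0,0.1],"grip":1},{"linear":[0,-20,0],"rotation":[0,0,0.12],"grip":1},{"linear":[0,-20,0],"rotation":[0,0,0.12],"grip":1},{"linear":[0,0,0],"rotation":[0,0,0.12],"grip":1},{"linear":[0,0,0],"rotation":[0,0,0.1],"grip":1}]'
python3 - <<'E'
from h import *
c=cam("wrist");cv2.imwrite("pics/w8.png",c[0])
o=env.observe();print(o["joint_pos"].round(1),o["ee_pos"],o["ee_rot"],o["force"])
c=cam("scene");cv2.imwrite("pics/s8.png",cv2.resize(c[0][120:280,160:360],None,fx=4,fy=3.7))
c=cam("top");cv2.imwrite("pics/t8.png",cv2.resize(c[0][125:275,150:350],None,fx=4,fy=4))
E
```

```text
time: 8.6
ee_pos: [0.604, -0.0358, 0.2125]
ee_rot: [179.9, -0.8, -1.0]
force: [0.3, 0.5, 2.0]
finger_gap: 0.0685
time: 9.43
ee_pos: [0.4433, -0.1968, 0.2341]
ee_rot: [179.9, -0.1, 48.5]
force: [0.1, 0.9, -2.0]
finger_gap: 0.0854
[-28.3  -3.9  85.    0.1  98.8  12.9] [ 0.44348964 -0.19637108  0.23406275] [ 1.79864276e+02 -1.31866697e-01  4.88550204e+01] [0.49125552 0.32699027 0.12009733]
```

View pics/s8.png

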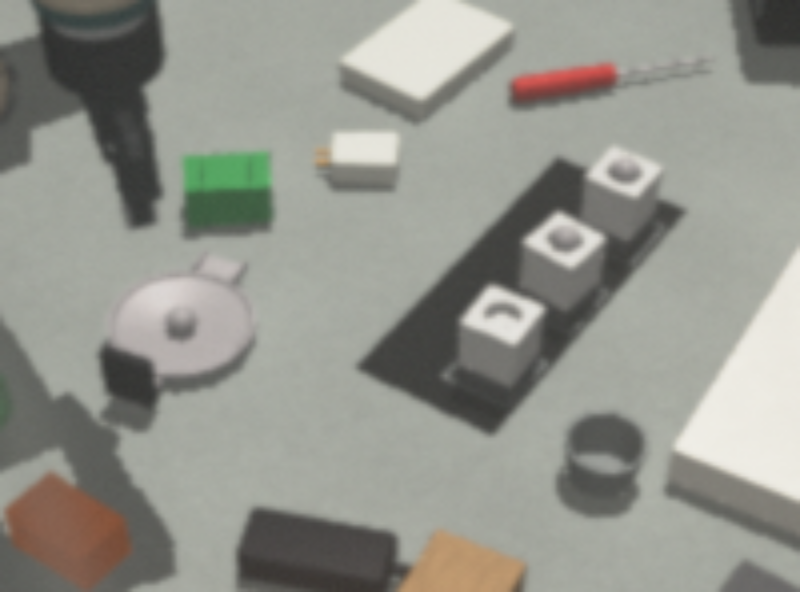

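View pics/t8.png

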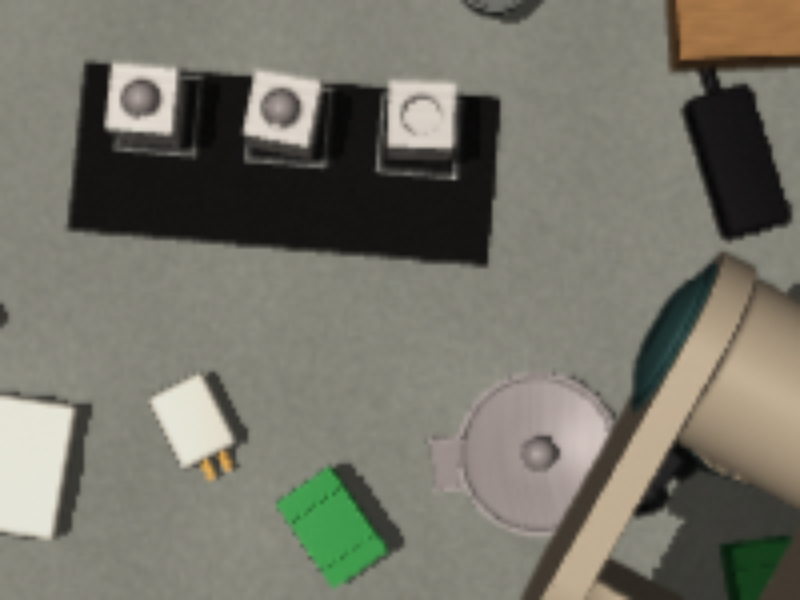

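View pics/w8.png

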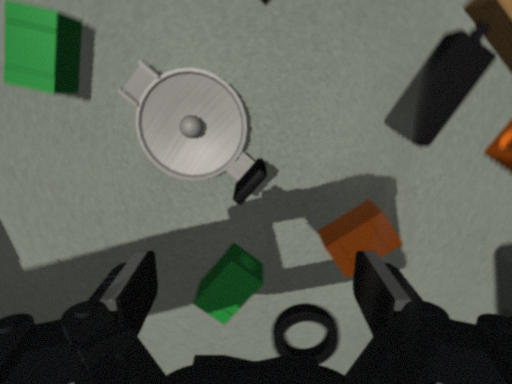

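The foot stands upright on its square, with its cup at crop (422,116) in the top view. The wrist view shows the ball at (191,126) and the handle plate at (250,181).

```bash
python3 - <<'E'
from h import *
c=cam("top");cr=lambda u,v:(150+(u+.5)/4-.5,125+(v+.5)/4-.5)
print("foot",np.mean([onplane(c,cr(*p),.078) for p in((388,80),(459,83),(456,150),(388,147))],0).round(4))
w=cam("wrist")
cv2.imwrite("pics/w8c.png",cv2.resize(w[0][50:220,110:280],None,fx=3.5,fy=3.5,interpolation=cv2.INTER_CUBIC))
s=cam("scene")
def tri(L):
    A=0;b=0
    for p,d in L: M=np.eye(3)-np.outer(d,d);A=A+M;b=b+M@p
    return np.linalg.solve(A,b)
L=[ray(w,(191,126)),ray(c,cr(540,452)),ray(s,(160+181/4,120+323/3.7))]
print("ball",tri(L).round(4), onplane(w,(191,126),.0187).round(4))
E
```

```text
foot [ 0.6579 -0.0357  0.078 ]
ball [ 0.4161 -0.1245  0.0134] [ 0.4158 -0.1228  0.0187]
```

View pics/w8c.png

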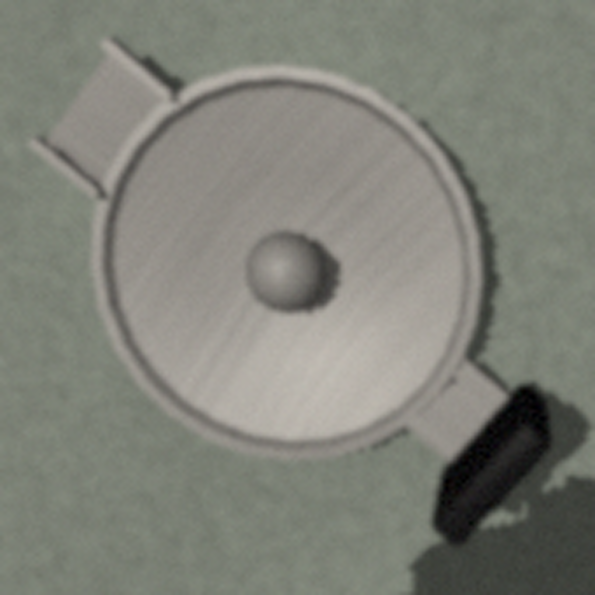

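```bash
python3 -m pendant '[{"linear":[-2,-1,0],"rotation":[0,0,0.12],"grip":1},{"linear":[-2,-2,0],"rotation":[0,0,0.12],"grip":1},{"linear":[-2,-1,0],"rotation":[0,0,0.12],"grip":1},{"linear":[-2,-2,0],"rotation":[0,0,0.12],"grip":1},{"linear":[-2,-1,0],"rotation":[0,0,0.12],"grip":1},{"linear":[-2,-2,0],"rotation":[0,0,0.12],"grip":1},{"linear":[-2,-1,0],"rotation":[0,0,0.12],"grip":1},{"linear":[-2,-2,0],"rotation":[0,0,0.12],"grip":1},{"linear":[-2,-1,0],"rotation":[0,0,0.12],"grip":1},{"linear":[0,0,0],"rotation":[0,0,0.12],"grip":1}]' 60
python3 -m pendant '[{"linear":[0,0,-5],"rotation":[0,0,0.12],"grip":1},{"linear":[0,0,-5],"rotation":[0,0,0.12],"grip":1},{"linear":[0,0,-5],"rotation":[0,0,0.12],"grip":1},{"linear":[0,0,-5],"rotation":[0,0,0.12],"grip":1},{"linear":[0,0,-5],"rotation":[0,0,0.12],"grip":1},{"linear":[0,0,-5],"rotation":[0,0,0.12],"grip":1},{"linear":[0,0,-5],"rotation":[0,0,0.12],"grip":1},{"linear":[0,0,-5],"rotation":[0,0,0.12],"grip":1},{"linear":[0,0,0],"rotation":[0,0,0.12],"grip":1},{"linear":[0,0,0],"rotation":[0,0,0.10],"grip":1}]'
python3 -m pendant '[{"linear":[0,0,0],"rotation":[0,0,0],"grip":1},{"linear":[0,0,0],"rotation":[0,0,0],"grip":1}]'
python3 - <<'E'
from h import *
c=cam("wrist");cv2.imwrite("pics/w9.png",c[0])
o=env.observe();print(o["joint_pos"].round(1),o["ee_pos"],o["ee_rot"],o["force"])
E
```

```text
time: 10.57
ee_pos: [0.4254, -0.2087, 0.2325]
ee_rot: [180.0, -0.1, 117.3]
force: [0.6, -0.1, 0.6]
finger_gap: 0.0855
time: 11.4
ee_pos: [0.4255, -0.2084, 0.1921]
ee_rot: [180.0, -0.1, -175.1]
force: [0.4, -0.9, -0.1]
finger_gap: 0.0853
time: 11.57
ee_pos: [0.4257, -0.2086, 0.1925]
ee_rot: [-180.0, -0.1, -175.6]
force: [-0.5, 0.4, -0.1]
finger_gap: 0.0855
[-3.05e+01 -4.80e+00  9.06e+01 -1.00e-01  9.43e+01 -1.25e+02] [ 0.42567972 -0.20863914  0.19245243] [ 1.79999969e+02 -9.34846627e-02 -1.75560848e+02] [ 0.01463321 -0.04418248  0.29521103]
```

View pics/w9.png

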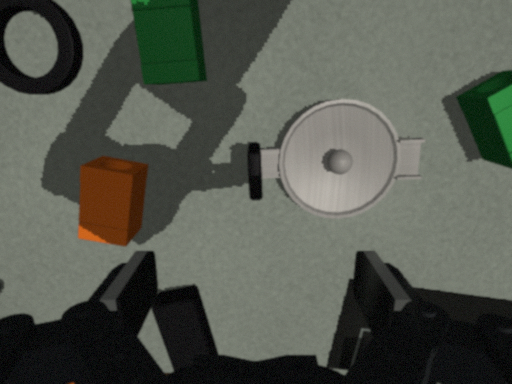

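The wrist view shows the handle plate at (255,170), the ball at (341,161) and the spout end at about (420,157). I'll zoom in to get the dish axis.

```bash
python3 - <<'E'
from h import *
c=cam("wrist");cv2.imwrite("pics/w9c.png",cv2.resize(c[0][90:225,235:435],None,fx=4,fy=4,interpolation=cv2.INTER_CUBIC))
g=cv2.cvtColor(c[0],cv2.COLOR_BGR2GRAY)
m=(g<40).astype(np.uint8); r=m*0; r[135:205,243:268]=m[135:205,243:268]
k=max(cv2.findContours(r,0,2)[0],key=cv2.contourArea);R=cv2.minAreaRect(k);print("handle blob",R,cv2.boundingRect(k))
for z in(.008,.066):print(np.array([onplane(c,p,z) for p in cv2.boxPoints(R)]).round(4))
b=c[0].astype(int);m=((b[...,2]-b[...,1]>3)&(g>90)).astype(np.uint8)
cv2.imwrite("pics/m9.png",m*255)
print("ball",onplane(c,(341,161),.0187))
E
```

```text
handle blob ((253.81649780273438, 170.5550537109375), (55.40522003173828, 12.451655387878418), 87.33700561523438) (247, 143, 15, 56)
[[ 0.406  -0.2186  0.008 ]
 [ 0.4044 -0.206   0.008 ]
 [ 0.4634 -0.1984  0.008 ]
 [ 0.4651 -0.2116  0.008 ]]
[[ 0.3968 -0.2179  0.066 ]
 [ 0.3955 -0.2074  0.066 ]
 [ 0.4445 -0.2011  0.066 ]
 [ 0.4459 -0.2121  0.066 ]]
ball [ 0.41477202 -0.12234629  0.0187    ]
```

View pics/w9c.png

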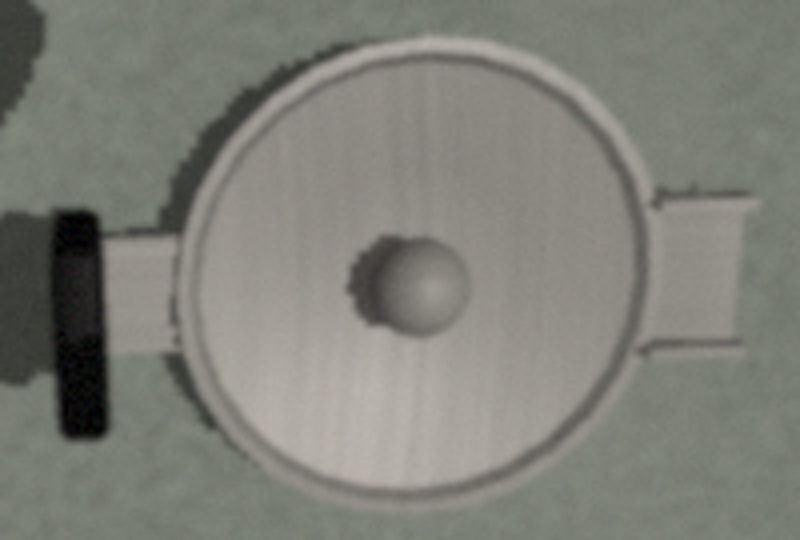

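```bash
python3 - <<'E'
from h import *
c=cam("wrist");cr=lambda u,v:(235+(u+.5)/4-.5,90+(v+.5)/4-.5)
n=onplane(c,cr(140,294),.014);s=onplane(c,cr(750,274),.024);b=onplane(c,cr(423,287),.0187)
d=s-n;print(n,s,b,"yaw",np.degrees(np.arctan2(d[1],d[0])))
# rim centre, z=.019
pts=[cr(430,38),cr(410,512),cr(178,280),cr(655,270)]
P=[onplane(c,p,.019) for p in pts];print(((P[0]+P[1])/2).round(4),((P[2]+P[3])/2).round(4),np.linalg.norm(P[0]-P[1]),np.linalg.norm(P[2]-P[3]))
# handle top quad (upper-face: near top edge)
for uv in((52,212),(98,212),(108,436),(62,438)):print(onplane(c,cr(*uv),.066).round(4),onplane(c,cr(*uv),.008).round(4))
E
```

```text
[ 0.42348234 -0.19337654  0.014     ] [ 0.40452866 -0.04449612  0.024     ] [ 0.41511084 -0.12295176  0.0187    ] yaw 97.2551854331181
[ 0.4152 -0.1239  0.019 ] [ 0.4122 -0.1252  0.019 ] 0.12090603969856226 0.1192899574643747
[ 0.3962 -0.2169  0.066 ] [ 0.4053 -0.2173  0.008 ]
[ 0.3954 -0.2071  0.066 ] [ 0.4044 -0.2056  0.008 ]
[ 0.4451 -0.2008  0.066 ] [ 0.4641 -0.198   0.008 ]
[ 0.4464 -0.211   0.066 ] [ 0.4656 -0.2103  0.008 ]
```

The handle comes out at (0.425, −0.2087) by two routes, the dish yaw is 97.2°, and the rim measures 120 mm (122 given). I'll correct the yaw by 2.8° and descend.

```bash
python3 -m pendant '[{"linear":[0,0,-10],"rotation":[0,0,0.048],"grip":1},{"linear":[0,0,-20],"rotation":[0,0,0],"grip":1},{"linear":[0,0,-20],"rotation":[0,0,0],"grip":1},{"linear":[0,0,-20],"rotation":[0,0,0],"grip":1},{"linear":[0,0,-20],"rotation":[0,0,0],"grip":1},{"linear":[0,0,-10],"rotation":[0,0,0],"grip":1},{"linear":[0,0,0],"rotation":[0,0,0],"grip":1},{"linear":[0,0,0],"rotation":[0,0,0],"grip":1}]' 60
python3 - <<'E'
from h import *
c=cam("wrist");cv2.imwrite("pics/w10.png",c[0])
o=env.observe();print(o["ee_pos"],o["ee_rot"],o["force"])
E
```

```text
time: 12.38
ee_pos: [0.4257, -0.2088, 0.0926]
ee_rot: [180.0, -0.1, -172.6]
force: [0.3, 0.6, 0.8]
finger_gap: 0.0857
[ 0.42613409 -0.20907499  0.09343251] [-1.79955646e+02 -3.81252776e-02 -1.72628940e+02] [-0.00133348  0.68747917  0.51144167]
```

View pics/w10.png

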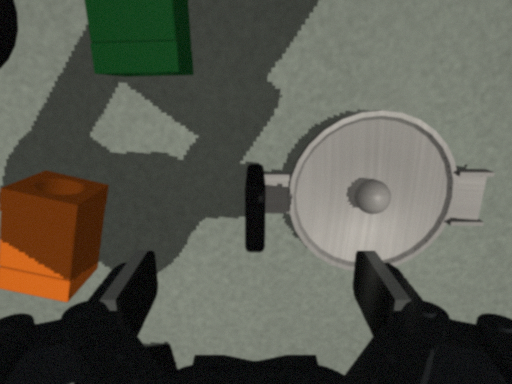

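The handle plate is upright in the image at column 255, centred between the jaws. I'll half-close to stay clear of the orange block, then descend.

```bash
python3 -m pendant '[{"linear":[0,0,0],"rotation":[0,0,0],"grip":0},{"linear":[0,0,-8],"rotation":[0,0,0],"grip":0},{"linear":[0,0,-10],"rotation":[0,0,0],"grip":0},{"linear":[0,0,-10],"rotation":[0,0,0],"grip":0},{"linear":[0,0,-10],"rotation":[0,0,0],"grip":0},{"linear":[0,0,-7],"rotation":[0,0,0],"grip":0},{"linear":[0,0,-4],"rotation":[0,0,0],"grip":0},{"linear":[0,0,0],"rotation":[0,0,0],"grip":0},{"linear":[0,0,0],"rotation":[0,0,0],"grip":0}]' 60
python3 - <<'E'
from h import *
c=cam("wrist");cv2.imwrite("pics/w11.png",c[0])
o=env.observe();print(o["ee_pos"],o["ee_rot"],o["force"],o["finger_gap"])
E
```

```text
time: 13.18
ee_pos: [0.4256, -0.2087, 0.0431]
ee_rot: [180.0, -0.1, -172.6]
force: [0.3, -0.7, -0.1]
finger_gap: 0.0424
[ 0.42582858 -0.20887191  0.04354269] [-1.79990897e+02 -8.42420304e-02 -1.72592660e+02] [-0.59743532 -0.71391201 -0.57325245] 0.04282390627796918
```

View pics/w11.png

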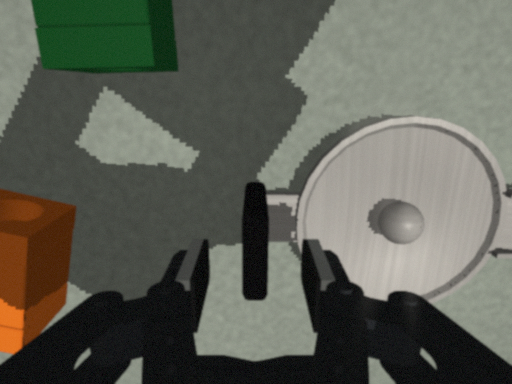

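Plate centred: fingers at 208 and 303, plate at 255. I'll close slowly so the dish isn't jerked.

```bash
python3 -m pendant '[{"linear":[0,0,0],"rotation":[0,0,0],"grip":-0.3},{"linear":[0,0,0],"rotation":[0,0,0],"grip":-0.5},{"linear":[0,0,0],"rotation":[0,0,0],"grip":-0.6},{"linear":[0,0,0],"rotation":[0,0,0],"grip":-0.65},{"linear":[0,0,0],"rotation":[0,0,0],"grip":-0.7},{"linear":[0,0,0],"rotation":[0,0,0],"grip":-0.75},{"linear":[0,0,0],"rotation":[0,0,0],"grip":-1},{"linear":[0,0,0],"rotation":[0,0,0],"grip":-1},{"linear":[0,0,0],"rotation":[0,0,0],"grip":-1},{"linear":[0,0,0],"rotation":[0,0,0],"grip":-1}]' 60
python3 -m pendant '[{"linear":[0,0,1],"rotation":[0,0,0],"grip":-1},{"linear":[0,0,2],"rotation":[0,0,0],"grip":-1},{"linear":[0,0,2],"rotation":[0,0,0],"grip":-1},{"linear":[0,0,0],"rotation":[0,0,0],"grip":-1},{"linear":[0,0,0],"rotation":[0,0,0],"grip":-1}]'
python3 - <<'E'
from h import *
c=cam("wrist");cv2.imwrite("pics/w12.png",c[0])
o=env.observe();print(o["ee_pos"],o["ee_rot"],o["force"],o["ft_torque"],o["finger_gap"])
E
```

```text
time: 14.07
ee_pos: [0.4258, -0.2089, 0.0435]
ee_rot: [-180.0, -0.1, -172.6]
force: [0.7, -0.6, 0.9]
finger_gap: 0.0098
time: 14.48
ee_pos: [0.4255, -0.2087, 0.0482]
ee_rot: [180.0, -0.1, -172.6]
force: [-0.2, 0.0, -1.4]
finger_gap: 0.0098
[ 0.42545332 -0.20866167  0.04806663] [ 1.79978740e+02 -1.27191841e-01 -1.72591400e+02] [-0.00632021 -0.79339063 -1.84301493] [-0.19685678 -0.03639119 -0.00509231] 0.009581078335284089
```

View pics/w12.png

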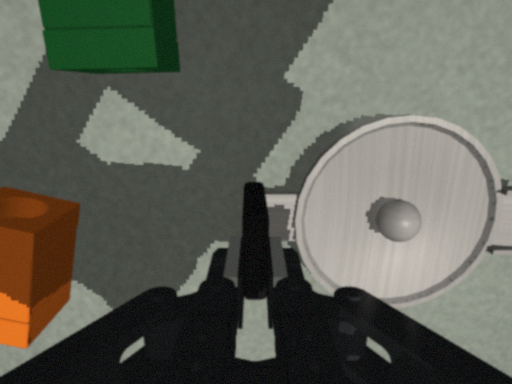

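The dish is lifted about 5 mm, the load is about 2 N as expected, and the ball at (399,220) is in the middle. I'll raise it smoothly.

```bash
python3 -m pendant '[{"linear":[0,0,3],"rotation":[0,0,0],"grip":-1},{"linear":[0,0,7],"rotation":[0,0,0],"grip":-1},{"linear":[0,0,11],"rotation":[0,0,0],"grip":-1},{"linear":[0,0,15],"rotation":[0,0,0],"grip":-1},{"linear":[0,0,17],"rotation":[0,0,0],"grip":-1},{"linear":[0,0,17],"rotation":[0,0,0],"grip":-1},{"linear":[0,0,15],"rotation":[0,0,0],"grip":-1},{"linear":[0,0,11],"rotation":[0,0,0],"grip":-1},{"linear":[0,0,7],"rotation":[0,0,0],"grip":-1},{"linear":[0,0,3],"rotation":[0,0,0],"grip":-1}]'
python3 -m pendant '[{"linear":[0,0,0],"rotation":[0,0,0],"grip":-1},{"linear":[0,0,0],"rotation":[0,0,0],"grip":-1}]'
python3 - <<'E'
from h import *
c=cam("wrist");cv2.imwrite("pics/w13.png",c[0])
o=env.observe();print(o["joint_pos"].round(1),o["ee_pos"],o["ee_rot"],o["force"],o["ft_torque"],o["finger_gap"])
p=o["ee_pos"]
# dish middle estimate
y=np.radians(o["ee_rot"][2]+270-180*0);print(p[:2]+.085*np.array([np.sin(np.radians(o["ee_rot"][2])),-np.cos(np.radians(o["ee_rot"][2]))]))
s=cam("scene");cv2.imwrite("pics/s13.png",cv2.resize(s[0][100:280,140:340],None,fx=4,fy=3.3))
E
```

```text
time: 15.37
ee_pos: [0.426, -0.209, 0.1558]
ee_rot: [-179.9, -0.0, -172.6]
force: [-0.7, -0.8, -1.3]
finger_gap: 0.01
time: 15.53
ee_pos: [0.4253, -0.2086, 0.1536]
ee_rot: [180.0, -0.2, -172.6]
force: [-0.4, 0.6, -3.1]
finger_gap: 0.0099
[-3.06e+01 -3.70e+00  9.40e+01 -1.00e-01  8.99e+01 -1.28e+02] [ 0.42520642 -0.20850175  0.15329716] [ 179.92979581   -0.18431543 -172.592621  ] [-0.63226037 -0.88831166 -3.40650799] [-0.08132885 -0.0142105   0.06274318] 0.009694104449727774
[ 0.41424794 -0.12421111]
```

View pics/w13.png

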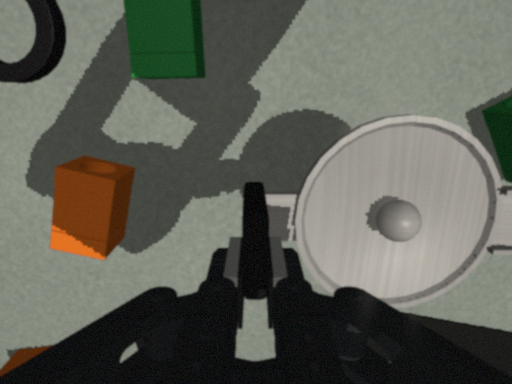

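View pics/s13.png

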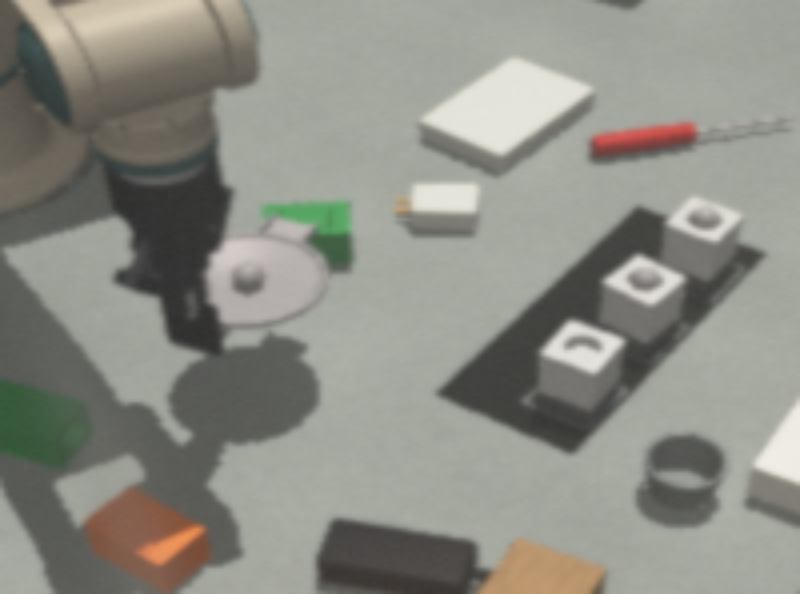

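The dish is level, the foot row is untouched and the ball is still central at (399,220). The goal is TCP (0.434, −0.019, 0.163) with a turn of −1.773 rad. I'll swing round with smooth ramps.

```bash
python3 -m pendant '[{"linear":[0,1,0],"rotation":[0,0,-0.015],"grip":-1},{"linear":[0,3,0],"rotation":[0,0,-0.03],"grip":-1},{"linear":[0,5,0],"rotation":[0,0,-0.045],"grip":-1},{"linear":[0,6,0],"rotation":[0,0,-0.06],"grip":-1},{"linear":[0,6,0],"rotation":[0,0,-0.06],"grip":-1},{"linear":[0,6,0],"rotation":[0,0,-0.06],"grip":-1},{"linear":[0,6,0],"rotation":[0,0,-0.06],"grip":-1},{"linear":[0,6,0],"rotation":[0,0,-0.06],"grip":-1},{"linear":[0,6,0],"rotation":[0,0,-0.06],"grip":-1},{"linear":[0,6,0],"rotation":[0,0,-0.06],"grip":-1}]'
python3 -m pendant '[{"linear":[0,7,1],"rotation":[0,0,-0.06],"grip":-1},{"linear":[1,7,1],"rotation":[0,0,-0.06],"grip":-1},{"linear":[1,7,1],"rotation":[0,0,-0.06],"grip":-1},{"linear":[1,7,1],"rotation":[0,0,-0.06],"grip":-1},{"linear":[1,7,1],"rotation":[0,0,-0.06],"grip":-1},{"linear":[1,7,1],"rotation":[0,0,-0.06],"grip":-1},{"linear":[1,7,1],"rotation":[0,0,-0.06],"grip":-1},{"linear":[1,7,1],"rotation":[0,0,-0.06],"grip":-1},{"linear":[1,7,1],"rotation":[0,0,-0.06],"grip":-1},{"linear":[0,7,1],"rotation":[0,0,-0.06],"grip":-1}]'
python3 -m pendant '[{"linear":[0,6,0],"rotation":[0,0,-0.06],"grip":-1},{"linear":[0,6,0],"rotation":[0,0,-0.06],"grip":-1},{"linear":[0,6,0],"rotation":[0,0,-0.06],"grip":-1},{"linear":[0,6,0],"rotation":[0,0,-0.06],"grip":-1},{"linear":[0,6,0],"rotation":[0,0,-0.06],"grip":-1},{"linear":[0,6,0],"rotation":[0,0,-0.06],"grip":-1},{"linear":[0,6,0],"rotation":[0,0,-0.06],"grip":-1},{"linear":[0,6,0],"rotation":[0,0,-0.06],"grip":-1},{"linear":[0,5,0],"rotation":[0,0,-0.05],"grip":-1},{"linear":[0,4,0],"rotation":[0,0,-0.04],"grip":-1}]'
python3 -m pendant '[{"linear":[0,4,0],"rotation":[0,0,-0.035],"grip":-1},{"linear":[0,3,0],"rotation":[0,0,-0.025],"grip":-1},{"linear":[0,2,0],"rotation":[0,0,-0.02],"grip":-1},{"linear":[0,2,0],"rotation":[0,0,-0.013],"grip":-1},{"linear":[0,0,0],"rotation":[0,0,0],"grip":-1},{"linear":[0,0,0],"rotation":[0,0,0],"grip":-1},{"linear":[0,0,0],"rotation":[0,0,0],"grip":-1},{"linear":[0,0,0],"rotation":[0,0,0],"grip":-1}]'
python3 - <<'E'
from h import *
c=cam("wrist");cv2.imwrite("pics/w14.png",c[0])
o=env.observe();print(o["joint_pos"].round(1),o["ee_pos"],o["ee_rot"],o["force"],o["ft_torque"],o["finger_gap"])
s=cam("scene");cv2.imwrite("pics/s14.png",cv2.resize(s[0][100:280,160:360],None,fx=4,fy=3.3))
t=cam("top");cv2.imwrite("pics/t14.png",cv2.resize(t[0][125:275,150:350],None,fx=4,fy=4))
E
```

```text
time: 16.47
ee_pos: [0.4253, -0.1573, 0.1537]
ee_rot: [180.0, -0.2, 158.0]
force: [-0.2, 1.2, -1.8]
finger_gap: 0.01
time: 17.3
ee_pos: [0.4334, -0.0872, 0.1637]
ee_rot: [-180.0, -0.2, 123.6]
force: [0.3, 0.8, -1.7]
finger_gap: 0.0095
time: 18.13
ee_pos: [0.4332, -0.0302, 0.1636]
ee_rot: [-179.9, -0.1, 91.0]
force: [0.5, -0.0, -1.6]
finger_gap: 0.0096
time: 18.8
ee_pos: [0.4336, -0.0198, 0.1642]
ee_rot: [180.0, -0.1, 85.8]
force: [0.2, -0.6, -2.0]
finger_gap: 0.0101
[ -7.6 -10.9  99.3   0.1  91.6  -3.4] [ 0.43357816 -0.01986844  0.16421093] [ 1.79995364e+02 -1.04783737e-01  8.58175653e+01] [ 0.1460344   0.64431646 -1.56101036] [0.02230896 0.1663277  0.01556821] 0.009578181582806508
```

View pics/w14.png

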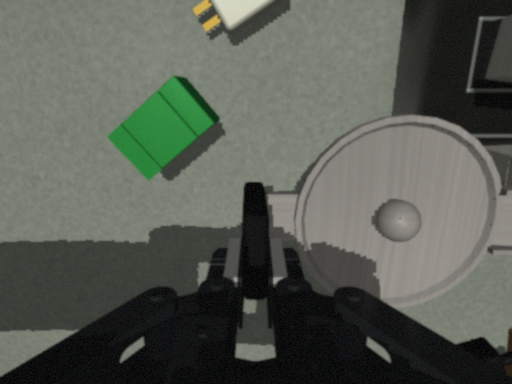

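View pics/s14.png

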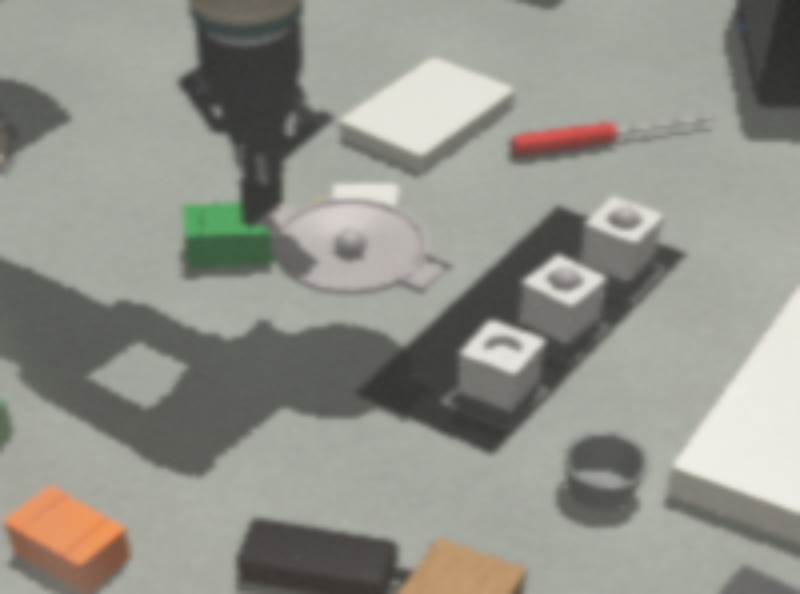

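View pics/t14.png

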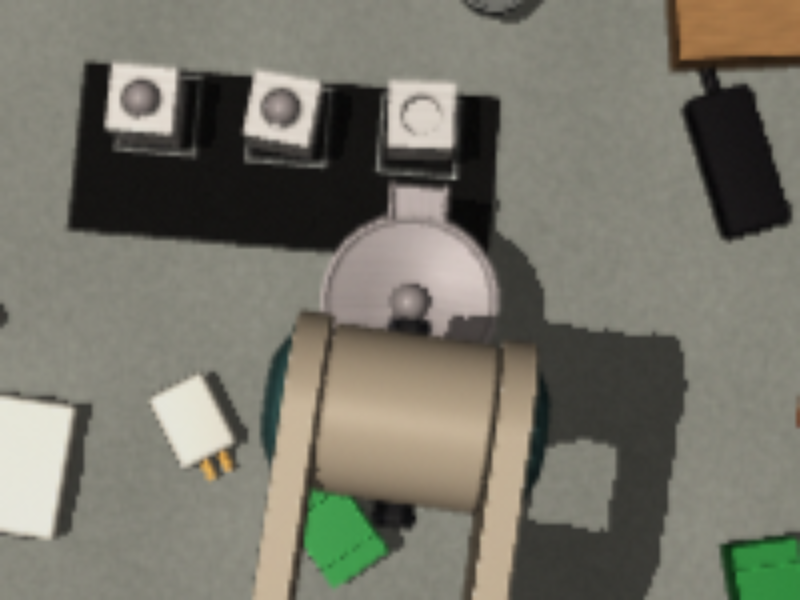

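The spout points at the empty foot, the ball sits in the middle of the dish and the foot still stands on its square. Next a numeric check, then one more wait to see that it is steady.

```bash
python3 -m pendant '[{"linear":[0,0,0],"rotation":[0,0,0],"grip":-1},{"linear":[0,0,0],"rotation":[0,0,0],"grip":-1},{"linear":[0,0,0],"rotation":[0,0,0],"grip":-1}]'
python3 - <<'E'
from h import *
w=cam("wrist");t=cam("top");s=cam("scene");cr=lambda u,v:(150+(u+.5)/4-.5,125+(v+.5)/4-.5)
def tri(L):
    A=0;b=0
    for p,d in L: M=np.eye(3)-np.outer(d,d);A=A+M;b=b+M@p
    return np.linalg.solve(A,b)
B=tri([ray(w,(399,220)),ray(t,cr(410,300)),ray(s,(160+350/4,100+242/3.3))]);print("ball",B.round(4))
zr=B[2]-.0187+.019
P=[onplane(w,p,zr) for p in((408,116),(393,304),(295,220),(499,201))]
print("rim c",((P[0]+P[1])/2).round(4),((P[2]+P[3])/2).round(4),np.linalg.norm(P[0]-P[1]),np.linalg.norm(P[2]-P[3]))
a=np.radians(85.82-90);X=np.array([np.cos(a),np.sin(a)]);Y=np.array([-X[1],X[0]])
o=env.observe();D=o["ee_pos"][:2]+.085*X;F=np.array([.6579,-.0357])
print("dish",D,"foot in dish",(F-D)@X,(F-D)@Y,"foot via ball",(F-B[:2])@X,(F-B[:2])@Y)
m=(t[0].min(2)>170).astype(np.uint8);r=m*0;r[140:165,243:268]=m[140:165,243:268]
k=max(cv2.findContours(r,0,2)[0],key=cv2.contourArea);print("foot now",onplane(t,cv2.minAreaRect(k)[0],.078))
cv2.imwrite("pics/w15.png",w[0]);
E
```

```text
time: 19.2
ee_pos: [0.4336, -0.0198, 0.1642]
ee_rot: [180.0, -0.1, 85.8]
force: [-0.0, -0.4, -1.6]
finger_gap: 0.0095
ball [ 0.5199 -0.0262  0.1358]
rim c [ 0.5202 -0.025   0.1361] [ 0.5177 -0.02    0.1361] 0.11907034003374938 0.11961275897623198
dish [ 0.51835251 -0.02594837] foot in dish 0.13988708772929448 0.0004459341712150078 foot via ball 0.1382785417900413 0.000608286180319392
foot now [ 0.65894869 -0.03478523  0.078     ]
```

```bash
python3 -c "
from rig import env
print(env.sign_off())"
```

```text
the job is handed in; nothing more can be done
None
```

I handed the job in at 19.2 s of the 72 s allowed; sign-off gave no verdict.

**What I did:**
- I gripped the fallen foot, rolled it upright in the air and set its lower edge on its marked square, leaning about 10°. I then let go and it rocked upright.
- I picked up the dish by its handle and turned it about 102°, because it started at 97° in the world frame. I stopped with the spout pointing across the row at the empty foot.

**Last checks:**

| Check | Measured | Required |
|---|---|---|
| Foot from its marked place | within about 2 mm | within 20 mm of the row line |
| Foot to its nearest neighbour | about 103 mm | 75 mm or more |
| Foot ahead of the dish | 138–140 mm | 80–200 mm |
| Foot sideways of the dish | under 1 mm | within 30 mm |
| Dish middle height | about 0.12–0.13 m | 0.085–0.18 m |
| Dish held in the hand | about 2 N load, opening steady near 9.7 mm | gripped |

- **Ball:** it sat at the same spot in the wrist view at each check. It measured at the dish middle within about 2 mm.
- **Dish level:** I did not measure the tilt directly. The dish looked the same in the hand from the lift to the end, and the tool was vertical to about 0.1°.
- **Other things on the bench:** the neighbours and nearby objects looked unmoved in the final pictures; I did not measure them again.

**Disagreement:** one rim-based estimate of the dish middle was about 6 mm off sideways from the others. I put it down to roughly picked edge pixels; it is still well inside the limit.

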